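# Unlock the folding stay and shut the cutter chest

## Robot

A 6-joint arm with a two-finger parallel gripper is mounted at the origin on a cart in front of the work surface, level with it; the furniture and walls round the work are solid. World frame = base frame: x ahead of the robot, y to its left, z up, the work surface at z = 0. Lengths are in m, angles in rad, forces in N, time in s.
With the tool pointing down it reaches from about 0.35 to 0.725 m from the base axis. Payload 6 kg.
Tool frame: the origin (TCP) lies midway between the tips of the shut fingers; the grasp point (between the pads) lies 19 mm behind it; z points along the fingers, y is the direction in which the jaws open and shut (so a half turn about z gives the same grasp; the last joint's range is limited). The gripper opens to 85 mm and grips with 20 to 120 N. Pads are 22 mm wide; open, the fingers measure 114 mm over their backs; the gripper's body (76 mm by 85 mm) begins 54 mm behind the grasp point. The pads swing forward as they close: fully open they stand 13 mm farther back than shut.
Start: joints at [1.554, 0.04, 0.085, 0, -1.615, -0.334], TCP at [0.206, 0.563, 0.231] pointing down, gripper open.
Joint ranges: [-2.56, 2.56], [-1.29, 2.01], [-1.08, 1.49], [-3.29, 1.98], [-2.81, -0.18], [-2.99, 2.99]. Speed limits (rad/s): [2.57, 2.57, 3.01, 3.14, 3.14, 3.14].

## Interface

Orientations are given as a 3x3 rotation matrix whose columns are the frame's x, y, z axes.
In Python, from rig import env, fingers, planner, cams, workorder gives the robot as it stands. Calls block until the motion is done:
- env.move_to(position, orientation): joint-space move of the TCP to a pose.
- env.servo_line(position, max_speed=0.15, orientation=None): straight line of the TCP; orientation=None keeps the orientation; max_speed is the mean speed in m/s.
- env.move_j(angles): joint-space move.
- fingers.command_gripper(opening, grasp_force=None): opening from 0.0 (shut) to 1.0 (fully open); grasp_force is the grip in N (None keeps the last); returns when the fingers have stopped.
- env.dwell(seconds).
- planner.solve_ik(position, orientation): joint angles nearest the present ones, or None.
- cams.camera(name): name is "scene" or "top" or "wrist"; returns the picture (400x640x3 uint8, red, green, blue); there is no depth.
- cams.calibration(name): a dict with "fx", "fy", "cx", "cy" (pixels), "position" and "orientation" of the camera in the world. Camera axes: x right, y down, z forward; pixel columns grow to the right and rows downward; lengths in m; the calibration is good to about 2 mm. The wrist camera is an equidistant fisheye: a pixel r from the principal point sees the ray r / f radians off the axis. A picture is of the moment at which its call begins: read the wrist's pose just before it. calibration takes no time and is no camera call; for the wrist camera it gives the pose at the moment of the call.
A pose or a line that the arm cannot do raises env.Unreachable and nothing moves.
- workorder.sign_off(): hands the job in, once; it reports no verdict.
Readings, each from a call of its own:
- env.get_time_s(): time.
- env.get_joint_pos(): joint angles.
- env.get_joint_vel(): joint speeds.
- env.get_joint_torque(): joint torques, N m.
- env.get_ee_pos(): TCP position.
- env.get_tcp_rot(): TCP orientation.
- env.get_force(): force on the tool from outside, world axes, zero at the start.
- env.get_ft_torque(): the same for the moment, N m.
- env.get_opening(): opening from 0.0 (shut) to 1.0 (fully open).
Only numpy, scipy, OpenCV 4.12 (cv2) and the standard library are available. Lean on these libraries where they do the work, as an engineer would, in place of code of your own. Each camera call takes 0.05 s, during which the arm holds its last target.

## Task

The wooden cutter chest stands open, its lid held up by a folding stay that is locked over centre. Lift the stay's knee by its black finger tab past centre, well into its fold, so that it is unlocked; then take the lid by its bar handle, lower it without letting it drop, and press it gently down until the roller catch snaps and holds it fully shut. Never force the lid or the knee against the locked stay, press no harder than the catch needs, and leave everything else on the table where it is.

Things in the scene. Friction and masses are not known exactly. Their poses are not given: they have to be found in the camera images.
- chest: The open wooden chest, fixed in place: 215 mm deep (x), 300 mm wide (y), rim 85 mm high, walls 10 mm. Origin: centre of the underside; its -x side is the front (towards the robot, turned up to 0.25 rad), +x the back, z up. Cutters lie in its left half. The stay stands inside its right wall, in the plane y = -118 mm. A spring roller catch sits under the rim at the middle of the front wall.
- lid_hinge (a point): Middle of the lid's hinge line, which runs along the chest's y at (107.5, 0, 85) mm in the chest's frame, the top of its back wall.
- stay_pivot (a point): Lower pivot of the stay, at (2.5, -118, 57) mm in the chest's frame; its pin runs along the chest's y. The stay's two links are steel strips, 76 mm between pivots, 13 mm wide; the lower one turns about this point.
- lid (a joint): Lid angle (rad): 0 open on the locked stay, 0.17 rad forward of upright; grows as it comes down. Let go with the knee folded it stays up to 0.1; lower it sinks, and beyond 0.3 falls. At 1.34 it rests on the roller catch; a push of 5 to 13 N at the bar takes it through, past the roller at about 1.38, and it sits at 1.40 on two felt pads. Lid 221 x 308 x 15 mm, about 0.55 kg.
- knee (a joint): Fold of the stay's knee (rad): 0 locked on its stop, 0.16 dead centre (links in line), more is unlocked, 3.05 with the lid shut. The knee pin is stiff: about 6 N at the tab moves it, and it stays where left between 0.4 and 0.8 (lid then 0.01 to 0.1); farther on the lid sinks. Under 0.4 it still resists a pull on the lid; locked, it does not yield.
- finger_tab (a point): Centre of the black rubber finger tab: 26 mm long, 16 mm high, 10 mm thick (along the chest's y), fixed to the knee end of the stay's lower link and pointing to the front and 30 degrees upward; about 132 mm above the table. It moves on an arc round the lower pivot: to the front and upward at first, then downward.
- bar_mid (a point): Middle of the lid's steel bar handle: a rod 12 mm thick, 130 mm long along the chest's y, 35 mm off the lid's front edge in the lid's plane, on standoffs 50 mm either side; 253 mm from the hinge line. Lid open: it is topmost, 0.33 m above the table. Lid shut: 38 mm before the front wall, 92 mm above the table.
- stop_lug: Small steel lug on the lower link on which the knee rests when locked (part of the stay; origin at the lug). Pushing the tab backward, or pulling the lid down while the knee is locked, loads it: 8 N at the tab or 13 N at the bar puts about 20 N on it.
- rim_pads: Two round felt pads, 9 mm across, on the front corners of the rim, on which the shut lid rests (with 8 to 17 N from the catch and the lid's weight). Origin: on the rim midway between them.
- sprinkle_0: Bystander: a red sugar-sprinkle tub with a white cap, 44 mm across and 70 mm high. Origin: centre of its underside.
- sprinkle_1: Bystander: a yellow sugar-sprinkle tub with a white cap, 44 mm across and 70 mm high. Origin: centre of its underside.
- cutter_bell: Bystander: a bell-shaped steel biscuit cutter, 84 x 70 x 25 mm. Origin: centre of its underside.
- white_mug: Bystander: a white mug, 83 mm across and 68 mm high. Origin: centre of its underside.
- spare_ring_1: Bystander: a grey-blue plastic ring, 56 mm across and 12 mm high. Origin: centre of its underside.

How it is judged:
By the outcome, as a careful person would: the job done as asked, in the order asked, and still so for the second after the job is handed in, with the robot touching nothing.
It also fails if it takes over 69 s, if anything falls off the work surface, if the arm or the gripper's body presses on something with over 40 N, if the wrist force passes 120 N, or if a joint passes its speed limit or range.

## Working session

There is one attempt and no reset: what is moved stays moved. The work goes in short steps, each a Python script; the robot and the scene stay as the last script left them, time stands still between calls to the robot, and variables do not carry over. Pictures are saved under pics/ and viewed, and the job is handed in when it is done.

```bash
ls; mkdir -p pics
python3 - <<'E'
from rig import env,cams
import cv2,numpy as np
for n in ["scene","top","wrist"]:
    cv2.imwrite(f"pics/{n}0.png",cams.camera(n)[:,:,::-1])
    print(n,cams.calibration(n))
print(env.get_time_s(),env.get_ee_pos(),env.get_tcp_rot())
E
```

```text
pics
scene {'fx': 401.89335739959205, 'fy': 401.89335739959205, 'cx': 323.3089294058841, 'cy': 201.034477265218, 'position': array([ 0.11385636, -0.62721653,  1.08258113]), 'orientation': array([[ 0.85836328, -0.38125472,  0.34330353],
       [-0.51261653, -0.61008388,  0.60417046],
       [-0.02089889, -0.69458081, -0.71911108]])}
top {'fx': 420.92333882155043, 'fy': 420.92333882155043, 'cx': 315.4439747235033, 'cy': 191.64581601675175, 'position': array([0.37129332, 0.09510545, 1.69687114]), 'orientation': array([[ 0.01113829, -0.99343096,  0.11388974],
       [-0.99991444, -0.01184685, -0.00554652],
       [ 0.00685932, -0.11381821, -0.99347791]])}
wrist {'fx': 309.70691628693146, 'fy': 309.70691628693146, 'cx': 318.59069030981766, 'cy': 199.71122278520667, 'position': array([0.26795043, 0.54242349, 0.37260912]), 'orientation': array([[-3.42930753e-01, -9.07070110e-01, -2.44176810e-01],
       [-9.39360583e-01,  3.31264172e-01,  8.86890246e-02],
       [ 4.39865470e-04,  2.59784265e-01, -9.65666579e-01]])}
0.15 [0.20603014 0.56325272 0.2305092 ] [[ 9.39112278e-01 -3.43610240e-01 -3.63527871e-04]
 [-3.43610414e-01 -9.39111350e-01 -1.32484458e-03]
 [ 1.13837016e-04  1.36908978e-03 -9.99999056e-01]]
```

View pics/scene0.png

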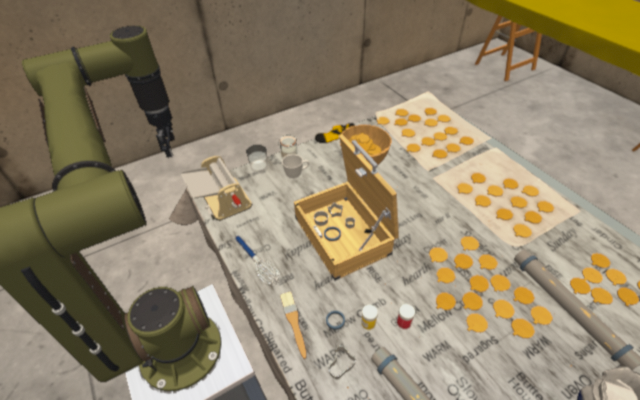

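View pics/top0.png

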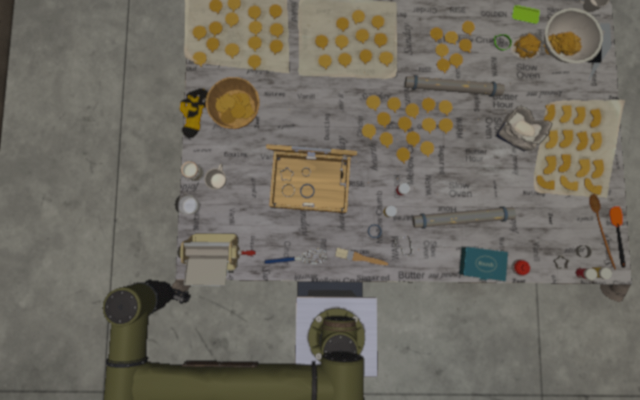

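View pics/wrist0.png

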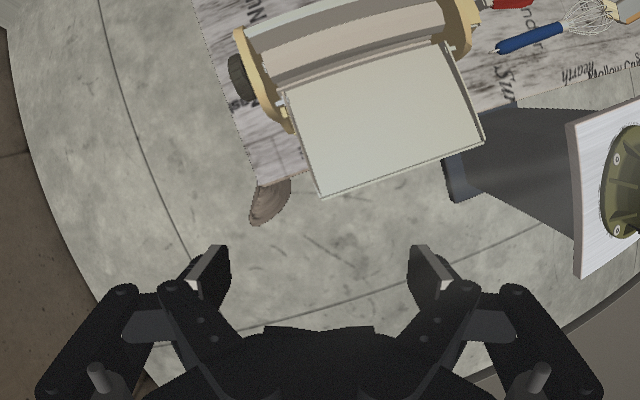

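The scene view shows the chest at about (345,230) with its lid up and the stay at about (375,230). The top view shows it at about (312,180). I'll enlarge both.

Run:
```python
import cv2
a=cv2.imread("pics/scene0.png")[125:285,280:420]; cv2.imwrite("pics/s0c.png",cv2.resize(a,None,fx=4,fy=3.75*4/3.75*0.93,interpolation=cv2.INTER_CUBIC) if 0 else cv2.resize(a,(525,600),interpolation=cv2.INTER_CUBIC))
a=cv2.imread("pics/top0.png")[135:220,255:375]; cv2.imwrite("pics/t0c.png",cv2.resize(a,(720,510),interpolation=cv2.INTER_CUBIC))
```

```text
(no output)
```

View pics/s0c.png

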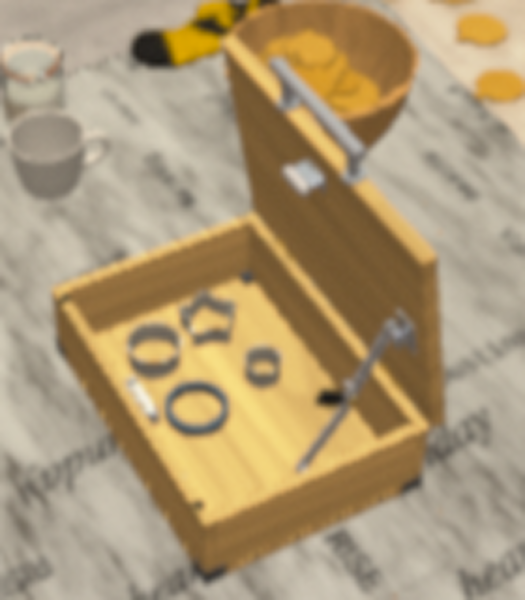

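View pics/t0c.png

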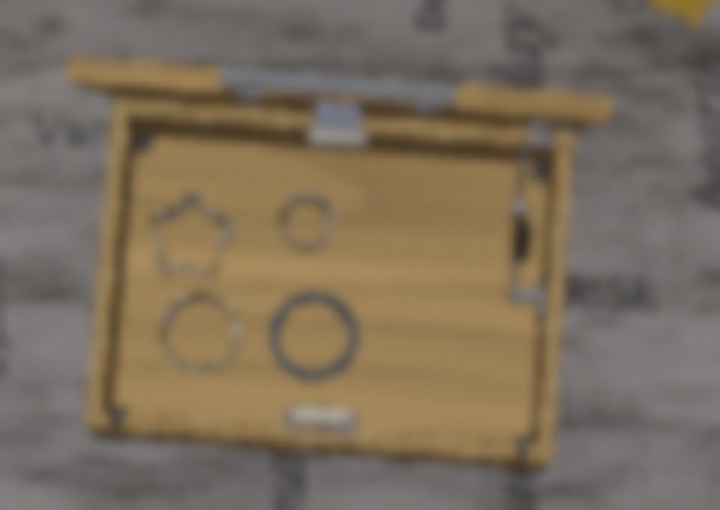

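```bash
cat > geo.py <<'E'
import numpy as np, cv2
from scipy.optimize import least_squares
def proj(c,P):
    p=np.asarray(c["orientation"]).T@(np.asarray(P)-c["position"])
    return np.array([c["fx"]*p[0]/p[2]+c["cx"],c["fy"]*p[1]/p[2]+c["cy"]])
def projfe(c,P):
    p=np.asarray(c["orientation"]).T@(np.asarray(P)-c["position"])
    th=np.arctan2(np.hypot(p[0],p[1]),p[2]);k=c["fx"]*th/max(np.hypot(p[0],p[1]),1e-9)
    return np.array([k*p[0]+c["cx"],k*p[1]+c["cy"]])
def w(q,P):
    x,y,t=q;P=np.asarray(P)
    return np.array([x+np.cos(t)*P[0]-np.sin(t)*P[1],y+np.sin(t)*P[0]+np.cos(t)*P[1],P[2]])
H=np.array([.1075,0,.085])
def bar(a,y=0,r=.253,n=.007):   # lid angle a -> chest frame
    t=0.17+a
    return H+np.array([-np.sin(t)*r+np.cos(t)*n,y,np.cos(t)*r+np.sin(t)*n])
E
cat > fit.py <<'E'
from rig import cams
from geo import *
T=cams.calibration("top");S=cams.calibration("scene")
obs=[]
for P,(u,v) in [((-.1075,.15,.085),(90,430)),((-.1075,-.15,.085),(548,463)),((.1075,-.15,.085),(573,130)),((.1075,.15,.085),(118,100)),(bar(0,.065),(222,80)),(bar(0,-.065),(455,97))]:
    obs.append((T,proj,P,(u/6+255-.4,v/6+135-.4)))
for P,(u,v) in [((-.1075,.15,.085),(57,297)),((-.1075,-.15,.085),(207,517)),((.1075,-.15,.085),(430,428)),(bar(0,.065),(275,65)),(bar(0,-.065),(357,170))]:
    obs.append((S,proj,P,(u/3.75+280-.4,v/3.75+125-.4)))
f=lambda q:np.concatenate([p(c,w(q,P))-o for c,p,P,o in obs])
for F in (f,lambda q:f(q)[:12],lambda q:f(q)[12:]):
    r=least_squares(F,[.6,.1,0]);print(r.x,np.round(r.fun.reshape(-1,2),1).tolist())
q=least_squares(f,[.6,.1,0]).x
# tab
tb=[(T,(520/6+255-.4,238/6+135-.4)),(S,(330/3.75+280-.4,397/3.75+125-.4))]
g=lambda p:np.concatenate([proj(c,w(q,p))-o for c,o in tb])
r=least_squares(g,[0,-.118,.13]);print("tab chest",r.x,r.fun)
np.save("q.npy",q)
for n,P in [("hinge",H),("bar0",bar(0)),("bar1.4",bar(1.4)),("tab",r.x)]: print(n,w(q,P))
E
python3 fit.py
```

```text
[ 0.59693877  0.10673606 -0.06351069] [[-0.5, -0.4], [1.2, -0.1], [0.6, 0.4], [-0.3, -0.3], [0.2, -0.4], [0.7, -0.2], [-1.9, -2.0], [-0.7, 3.1], [-0.0, 0.1], [-0.4, -0.3], [1.0, -3.3]]
[ 0.5962833   0.10778958 -0.06047297] [[-0.7, -0.1], [1.0, -0.0], [0.3, 0.5], [-0.7, -0.1], [-0.2, -0.1], [0.3, -0.1]]
[ 0.59740433  0.105484   -0.06927707] [[-1.4, -2.0], [-0.7, 3.3], [0.2, 0.6], [0.2, -0.1], [1.4, -2.9]]
tab chest [ 0.02757063 -0.11502972  0.13461716] [-0.01028174  0.01949083  0.01760773 -0.0031043 ]
hinge [0.70422204 0.09991325 0.085     ]
bar0 [0.66839039 0.102192   0.33553722]
bar1.4 [0.45173776 0.11597029 0.09220147]
tab [ 0.61715311 -0.0098116   0.13461716]
```

```bash
cat >> geo.py <<'E'
import os
def R(p,yaw,flip=1):
    """tool z pitched p below horizontal heading yaw; jaws across heading"""
    z=np.array([np.cos(p)*np.cos(yaw),np.cos(p)*np.sin(yaw),-np.sin(p)])
    y=-np.array([-np.sin(yaw),np.cos(yaw),0])
    return np.column_stack([np.cross(y,z),y,z])
A=np.array([.0025,-.118,.057])
# stay: B in lid coords (r,n)
def Bpt(b,a):
    t=.17+a; return np.array([.1075-np.sin(t)*b[0]+np.cos(t)*b[1],.085+np.cos(t)*b[0]+np.sin(t)*b[1]])
L=.152
def ab(b,a): return Bpt(b,a)-np.array([.0025,.057])
_s=least_squares(lambda b:[np.hypot(*ab(b,0))-L*np.cos(.08),np.hypot(*ab(b,1.4))-L*np.cos(1.445)],[.112,-.018])
b0=_s.x
from scipy.optimize import brentq
def lid_of(k): return brentq(lambda a:np.hypot(*ab(b0,a))-L*np.cos((k-.16)/2),0.0 if k>.33 else -.05,1.41) if k>.32 else 0.
def beta(k):
    d=ab(b0,lid_of(k)); return np.arctan2(d[1],d[0])+(k-.16)/2
E
python3 - <<'E'
from geo import *
from rig import planner,env
print(b0,_s.fun if 0 else '',[ (k,round(lid_of(k),3),round(beta(k)-beta(0),3)) for k in (0,.4,.6,.8,1.2)],beta(0))
print("K",.0025+.076*np.cos(beta(0)),.057+.076*np.sin(beta(0)))
q=np.load("q.npy")
for p,P in [(.9,(.40,-.02,.30)),(.9,(.42,.02,.25)),(1.2,(.40,-.02,.32))]: print(planner.solve_ik(np.array(P),R(p,q[2])))
for a in (0,.05,.5,1,1.4):
  for pit in (1.57,1.2,.9):
    for dy in (-np.pi/2,np.pi/2):
      Z=R(pit,q[2]) # jaws in plane: rotate tool about its z by 90deg
      Rz=cv2.Rodrigues(np.array([0,0,dy]))[0]
      O=Z@Rz; s=planner.solve_ik(w(q,bar(a))+.019*O[:,2],O); print(a,pit,round(dy,1),None if s is None else np.round(s,2))
E
```

```text
[ 0.10468486 -0.0090152 ]  [(0, 0.0, np.float64(0.0)), (0.4, 0.008, np.float64(0.204)), (0.6, 0.042, np.float64(0.32)), (0.8, 0.094, np.float64(0.445)), (1.2, 0.246, np.float64(0.718))] 0.9469043143388666
K 0.04689907664789296 0.1186824285580142
None
[ 1.06185442 -1.2469393  -1.0028237   0.59723419 -1.50018802  0.49942777]
[ 0.71922963 -0.86668794 -0.52843047  0.25900435 -1.63778983  0.84094537]
0 1.57 -1.6 [ 0.45  0.28  0.51  0.   -1.8   2.63]
0 1.57 1.6 [ 0.45  0.28  0.51  0.   -1.8  -0.51]
0 1.2 -1.6 [ 0.55 -0.05  0.04  0.21 -1.35  2.52]
0 1.2 1.6 [ 0.55 -0.05  0.04  0.21 -1.35 -0.62]
0 0.9 -1.6 [ 0.62 -0.28 -0.35  0.48 -1.01  2.31]
0 0.9 1.6 [ 0.62 -0.28 -0.35  0.48 -1.01 -0.83]
0.05 1.57 -1.6 [ 0.46  0.24  0.46  0.   -1.79  2.62]
0.05 1.57 1.6 [ 0.46  0.24  0.46  0.   -1.79 -0.52]
0.05 1.2 -1.6 [ 0.56 -0.08 -0.    0.22 -1.35  2.5 ]
0.05 1.2 1.6 [ 0.56 -0.08 -0.    0.22 -1.35 -0.64]
0.05 0.9 -1.6 [ 0.63 -0.31 -0.38  0.49 -1.01  2.29]
0.05 0.9 1.6 [ 0.63 -0.31 -0.38  0.49 -1.01 -0.85]
0.5 1.57 -1.6 [ 0.55 -0.05  0.06  0.   -1.68  2.53]
0.5 1.57 1.6 [ 0.55 -0.05  0.06  0.   -1.68 -0.62]
0.5 1.2 -1.6 [ 0.7  -0.36 -0.34  0.26 -1.33  2.35]
0.5 1.2 1.6 [ 0.7  -0.36 -0.34  0.26 -1.33 -0.79]
0.5 0.9 -1.6 [ 0.8  -0.6  -0.68  0.56 -1.09  2.11]
0.5 0.9 1.6 [ 0.8  -0.6  -0.68  0.56 -1.09 -1.03]
1 1.57 -1.6 [ 0.65 -0.26 -0.3   0.   -1.53  2.43]
1 1.57 1.6 [ 0.65 -0.26 -0.3   0.   -1.53 -0.72]
1 1.2 -1.6 [ 0.85 -0.61 -0.69  0.31 -1.27  2.17]
1 1.2 1.6 [ 0.85 -0.61 -0.69  0.31 -1.27 -0.97]
1 0.9 -1.6 [ 0.99 -0.88 -1.02  0.64 -1.15  1.9 ]
1 0.9 1.6 [ 0.99 -0.88 -1.02  0.64 -1.15 -1.24]
1.4 1.57 -1.6 [ 0.69 -0.29 -0.51  0.   -1.36  2.39]
1.4 1.57 1.6 [ 0.69 -0.29 -0.51  0.   -1.36 -0.75]
1.4 1.2 -1.6 [ 0.9  -0.67 -0.91  0.34 -1.13  2.06]
1.4 1.2 1.6 [ 0.9  -0.67 -0.91  0.34 -1.13 -1.08]
1.4 0.9 -1.6 None
1.4 0.9 1.6 None
```

Run:
```python
from geo import *
from rig import planner,env,cams,fingers
q=np.load("q.npy")
env.move_to(np.array([.44,-.0,.31]),R(1.15,q[2]))
print(env.get_time_s(),env.get_ee_pos(),env.get_force())
c=cams.calibration("wrist");im=cams.camera("wrist")
import pickle;pickle.dump(c,open("w1.pkl","wb"))
cv2.imwrite("pics/w1.png",im[:,:,::-1])
for n,P in dict(fl=(-.1075,.15,.085),fr=(-.1075,-.15,.085),br=(.1075,-.15,.085),tab=(.027,-.118,.133),A=A,barR=bar(0,-.065),barL=bar(0,.065)).items(): print(n,projfe(c,w(q,P)))
```

```text
2.3417 [0.44014455 0.00054441 0.30980717] [-0.48868173  0.3897155  -0.72864291]
fl [131.83469697 213.58255177]
fr [347.553439   215.82745256]
br [343.78024744  66.06956712]
tab [322.03612128  98.88828763]
A [321.5339649  139.48234021]
barR [251.89155062 -67.90228927]
barL [106.21061443 -33.49443999]
```

View pics/w1.png

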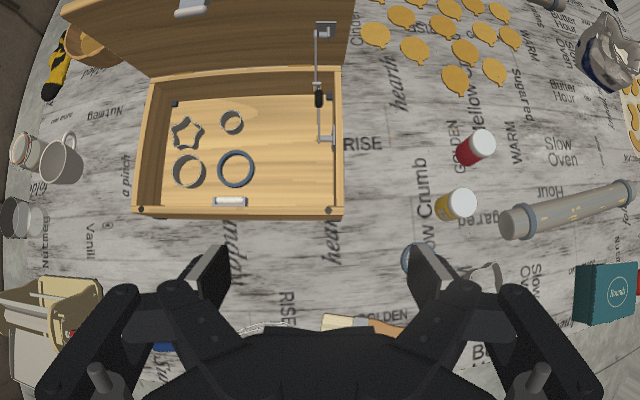

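The wrist view shows the stay with the black tab near (319,97), and the rim's front corners near (133,211) and (344,213). That is within about 3 px of the prediction. I'll refine from a crop.

Run:
```python
import cv2
a=cv2.imread("pics/w1.png")
cv2.imwrite("pics/w1a.png",cv2.resize(a[10:150,270:390],(686,800) if 0 else (514,600),interpolation=cv2.INTER_CUBIC))
cv2.imwrite("pics/w1b.png",cv2.resize(a[60:225,120:360],None,fx=3.3,fy=3.3,interpolation=cv2.INTER_CUBIC))
```

```text
(no output)
```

View pics/w1a.png

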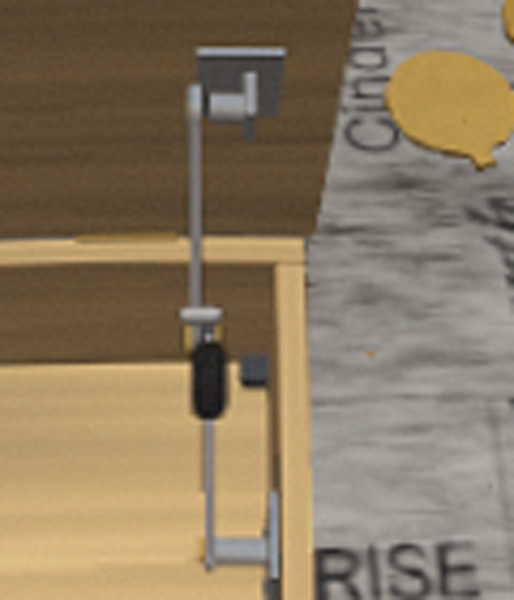

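View pics/w1b.png

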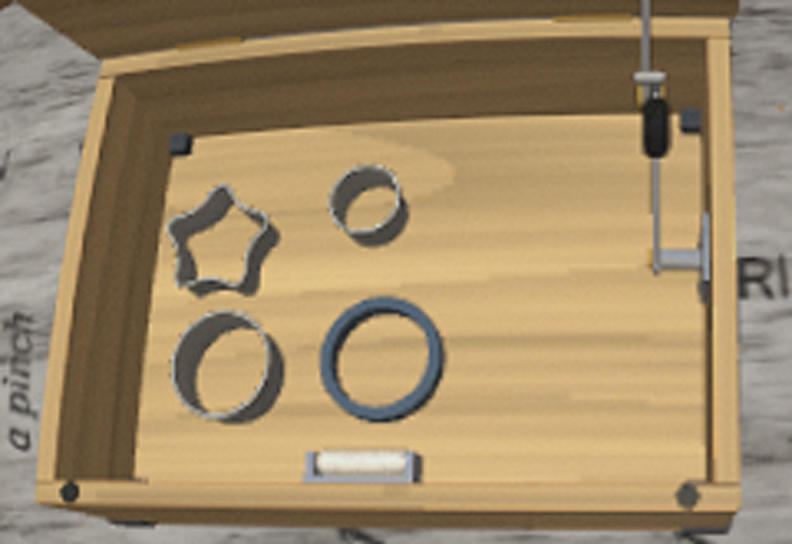

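```bash
cat > fit2.py <<'E'
from rig import cams
from geo import *
import pickle
T=cams.calibration("top");S=cams.calibration("scene");W=pickle.load(open("w1.pkl","rb"))
obs=[]
for P,(u,v) in [((-.1075,.15,.085),(90,430)),((-.1075,-.15,.085),(548,463)),((.1075,-.15,.085),(573,130)),((.1075,.15,.085),(118,100)),(bar(0,.065),(222,80)),(bar(0,-.065),(455,97))]:
    obs.append((T,proj,P,(u/6+255-.4,v/6+135-.4),1))
for P,(u,v) in [((.1075,-.15,.085),(430,428)),(bar(0,.065),(275,65))]:
    obs.append((S,proj,P,(u/3.75+280-.4,v/3.75+125-.4),1))
for P,(u,v) in [((-.1075,.15,.085),(131.,212)),((-.1075,-.15,.085),(343.9,215)),((.1075,-.15,.085),(340.9,71.)),((.1075,.15,.085),(150.8,82.3)),(A,(318.5,137.7))]:
    obs.append((W,projfe,P,(u,v),1))
f=lambda q:np.concatenate([p(c,w(q,P))-o for c,p,P,o,_ in obs])
for F in (f,lambda q:f(q)[16:]):
    r=least_squares(F,[.6,.1,0]);print(r.x,np.round(r.fun.reshape(-1,2),1).tolist())
q=least_squares(f,[.6,.1,0],loss="soft_l1").x;print(q)
tb=[(T,proj,(520/6+255-.4,238/6+135-.4)),(S,proj,(330/3.75+280-.4,397/3.75+125-.4)),(W,projfe,(318.5,98.3))]
g=lambda p:np.concatenate([P(c,w(q,p))-o for c,P,o in tb])
r=least_squares(g,[0,-.118,.13]);print("tab chest",r.x,r.fun)
np.save("q.npy",q);np.save("tab.npy",r.x)
for n,P in [("hinge",H),("bar0",bar(0)),("bar1.4",bar(1.4)),("tab",r.x)]: print(n,w(q,P))
E
python3 fit2.py
```

```text
[ 0.59649192  0.10997568 -0.06364032] [[-1.3, -0.3], [0.3, 0.0], [-0.2, 0.5], [-1.2, -0.2], [-0.8, -0.2], [-0.3, -0.1], [-0.8, -0.5], [-1.1, -0.8], [-1.0, 2.0], [1.1, 1.4], [0.7, -4.6], [-0.1, -3.4], [0.7, 2.2]]
[ 0.59638307  0.11066718 -0.06295732] [[-1.3, 2.2], [0.6, 1.4], [0.2, -4.6], [-0.6, -3.2], [0.3, 2.3]]
[ 0.59767876  0.10991598 -0.06327585]
tab chest [ 0.02734781 -0.11713653  0.13292294] [-0.33184074 -0.02256698 -0.11183001  0.06324188  0.11203009 -0.05329307]
hinge [0.70496362 0.10311837 0.085     ]
bar0 [0.66913143 0.10538871 0.33553722]
bar1.4 [0.45247558 0.11911612 0.09220147]
tab [ 0.61756487 -0.00871543  0.13292294]
```

Run:
```python
from geo import *
from rig import planner
q=np.load("q.npy");tab=np.load("tab.npy")
for p in (.7,.85,1.0,1.15):
  for k in (0,.6):
    d=beta(k)-beta(0); pp=p-d
    v=(tab-A)[[0,2]]; v=np.array([np.cos(d)*v[0]-np.sin(d)*v[1],np.sin(d)*v[0]+np.cos(d)*v[1]])
    t=A+np.array([v[0],tab[1]-A[1],v[1]])
    for back in (0,.06):
      O=R(pp,q[2]);s=planner.solve_ik(w(q,t)+(.019-back)*O[:,2],O);print(p,k,back,None if s is None else np.round(s,2))
```

```text
0.7 0 0 None
0.7 0 0.06 None
0.7 0.6 0 None
0.7 0.6 0.06 None
0.85 0 0 [ 0.42 -0.46 -0.91  0.62 -0.56  0.65]
0.85 0 0.06 [ 0.5  -0.64 -0.91  0.55 -0.73  0.7 ]
0.85 0.6 0 None
0.85 0.6 0.06 None
1.0 0 0 [ 0.43 -0.36 -0.71  0.39 -0.75  0.85]
1.0 0 0.06 [ 0.48 -0.49 -0.7   0.37 -0.89  0.87]
1.0 0.6 0 None
1.0 0.6 0.06 None
1.15 0 0 [ 0.41 -0.25 -0.53  0.23 -0.92  1.  ]
1.15 0 0.06 [ 0.43 -0.34 -0.5   0.23 -1.05  1.  ]
1.15 0.6 0 [ 0.45 -0.57 -0.98  0.65 -0.59  0.61]
1.15 0.6 0.06 [ 0.55 -0.75 -0.99  0.58 -0.78  0.66]
```

Run:
```python
from geo import *
from rig import planner,env,cams,fingers
import pickle
q=np.load("q.npy");tab=np.load("tab.npy")
fingers.command_gripper(.4,25)
O=R(1.25,q[2]); g=w(q,tab+np.array([-.0043,0,.0025]))
env.servo_line(g+(.019-.075)*O[:,2],.2,O)
print(env.get_time_s(),env.get_ee_pos(),env.get_opening(),env.get_force())
env.dwell(.1)
c=cams.calibration("wrist");im=cams.camera("wrist")
pickle.dump(c,open("w2.pkl","wb"))
cv2.imwrite("pics/w2.png",im[:,:,::-1])
print("tab",projfe(c,w(q,tab)),"A",projfe(c,w(q,A)),"gripline",[projfe(c,g+(.019-s)*O[:,2]) for s in (.075,.04,.019)])
```

```text
4.0833 [ 0.59561398 -0.00738288  0.18940605] 0.39961587369584395 [ 0.12545223 -0.60896653  0.11637437]
tab [321.50120561 211.16140217] A [321.75311904 239.69169167] gripline [array([322.31277434, 251.8090126 ]), array([321.7714904 , 228.09620286]), array([321.52440166, 217.41332702])]
```

View pics/w2.png

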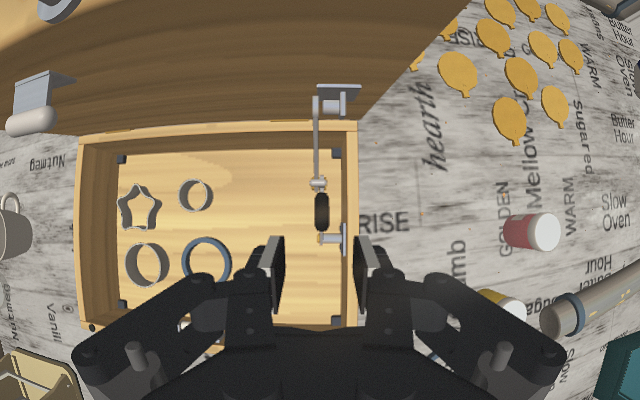

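The tab appears at (321.5,212) against a predicted (321.5,211), and the pivot at (322,238) against a predicted (322,240). Those agree, so I'm moving in to grasp.

Run:
```python
from geo import *
from rig import planner,env,cams,fingers
import pickle
q=np.load("q.npy");tab=np.load("tab.npy")
O=R(1.25,q[2]); g=w(q,tab+np.array([-.0043,0,.0025]))
f0=env.get_force()
env.servo_line(g+.019*O[:,2],.08,O)
print(env.get_time_s(),env.get_ee_pos(),env.get_force()-f0)
fingers.command_gripper(0.,25)
print(env.get_time_s(),env.get_opening()*85,env.get_force()-f0)
np.save("f0.npy",f0)
cv2.imwrite("pics/w3.png",cams.camera("wrist")[:,:,::-1])
```

```text
5.325 [ 0.61957745 -0.00875803  0.11822478] [-0.50346172 -0.56981477 -0.66887563]
5.6583 9.628638956255863 [ 0.53958308 -6.67837837  1.32085999]
```

View pics/w3.png

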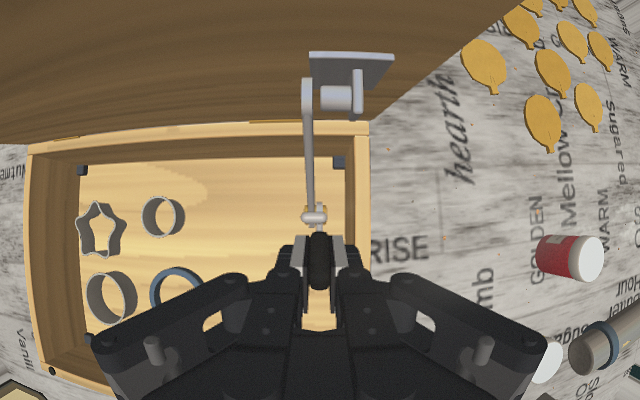

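```bash
cat > arc.py <<'E'
from geo import *
from rig import planner,env,cams,fingers
q=np.load("q.npy");f0=np.load("f0.npy")
Aw=w(q,A);ax=w(q,[0,1,0])-w(q,[0,0,0])
def step(p0,O0,d,shift):
    M=cv2.Rodrigues(-d*ax)[0]   # +d : from +x to +z (front-up)
    c=Aw.copy(); return c+M@(p0-c)+shift, M@O0
def chest(f):
    t=q[2];return np.array([np.cos(t)*f[0]+np.sin(t)*f[1],-np.sin(t)*f[0]+np.cos(t)*f[1],f[2]])
E
python3 - <<'E'
from arc import *
p0=env.get_ee_pos();O0=env.get_tcp_rot()
sh=-.0008*ax
env.servo_line(p0+sh,.03); print("y shift",np.round(chest(env.get_force()-f0),1))
np.savez("arc.npz",p0=p0,O0=O0)
for d in (.03,.06,.1):
    P,Q=step(p0,O0,d,sh); env.servo_line(P,.03,Q)
    f=chest(env.get_force()-f0);print(d,np.round(f,1),round(env.get_time_s(),2))
    if np.linalg.norm(f)>15: break
E
```

```text
y shift [ 0.1  2.  -1.4]
0.03 [ 2.8  2.3 -3. ] 6.21
0.06 [ 2.9  4.2 -2.9] 6.46
0.1 [ 1.6  4.  -3. ] 6.71
```

Run:
```python
from arc import *
z=np.load("arc.npz");p0,O0=z["p0"],z["O0"];sh=-.0005*ax
for d in (.15,.2,.25,.3,.34):
    P,Q=step(p0,O0,d,sh); env.servo_line(P,.03,Q)
    f=chest(env.get_force()-f0);print(d,np.round(f,1),round(env.get_time_s(),2))
    if np.linalg.norm(f)>16: break
cv2.imwrite("pics/w4.png",cams.camera("wrist")[:,:,::-1]);cv2.imwrite("pics/s4.png",cams.camera("scene")[125:285,280:420,::-1].repeat(4,0).repeat(4,1)[:600])
```

```text
0.15 [ 2.6  4.  -4.2] 6.97
0.2 [ 2.3  3.7 -3.8] 7.22
0.25 [ 2.6  4.7 -4.1] 7.48
0.3 [ 3.4  5.  -5.9] 7.74
0.34 [ 2.4  6.8 -6.2] 7.99
```

View pics/w4.png

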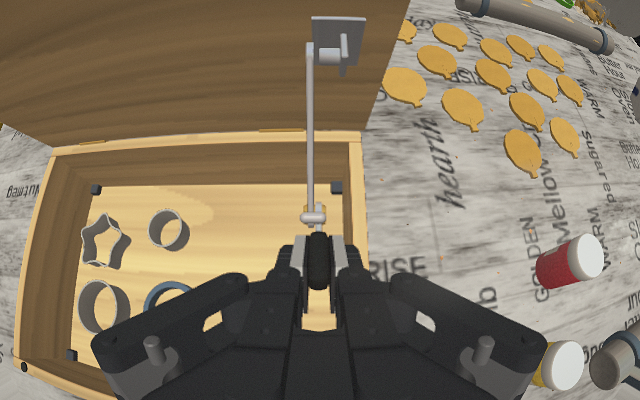

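View pics/s4.png

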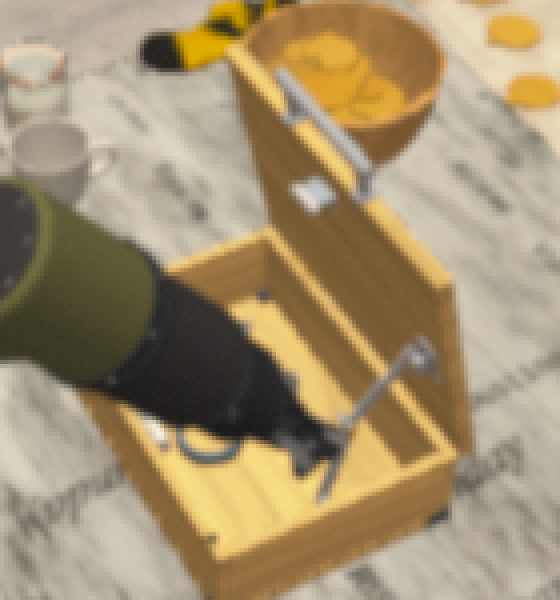

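The knee now stands visibly folded forward: its pin is at (313,215) in the wrist view, and the links are kinked in the scene view. I'll release it and back off.

Run:
```python
from arc import *
import pickle
fingers.command_gripper(.35,25)
O=env.get_tcp_rot();p=env.get_ee_pos()
print(np.round(chest(env.get_force()-f0),1))
env.servo_line(p-.09*O[:,2],.15)
print(env.get_time_s(),env.get_ee_pos(),np.round(chest(env.get_force()-f0),1))
env.dwell(.1);c=cams.calibration("wrist");cv2.imwrite("pics/w5.png",cams.camera("wrist")[:,:,::-1]);pickle.dump(c,open("w5.pkl","wb"))
tab=np.load("tab.npy");
for d in (.3,.34,.38):
    P,_=step(w(q,tab),O,d,0*ax);print(d,projfe(c,P))
im=cams.camera("top")[135:220,255:375,::-1];cv2.imwrite("pics/t5.png",cv2.resize(im,(720,510),interpolation=cv2.INTER_CUBIC))
T=cams.calibration("top")
for a in (0,.05,.1):print(a,[(proj(T,w(q,bar(a,s)))+.4-[255,135])*6 for s in (.065,-.065)])
```

```text
[ 0.2 -0.1  0.4]
9.175 [ 0.54220745 -0.00624044  0.19441722] [-0.5  0.1 -0.1]
0.3 [317.21500377 200.32607071]
0.34 [317.21338849 204.38145269]
0.38 [317.2123281  208.53898006]
0 [array([217.29171634,  76.48172211]), array([453.45488132,  94.11879814])]
0.05 [array([215.64804086,  99.55260937]), array([451.6966367 , 117.18475169])]
0.1 [array([214.0831795 , 122.61160068]), array([449.91013934, 140.2308038 ])]
```

View pics/w5.png

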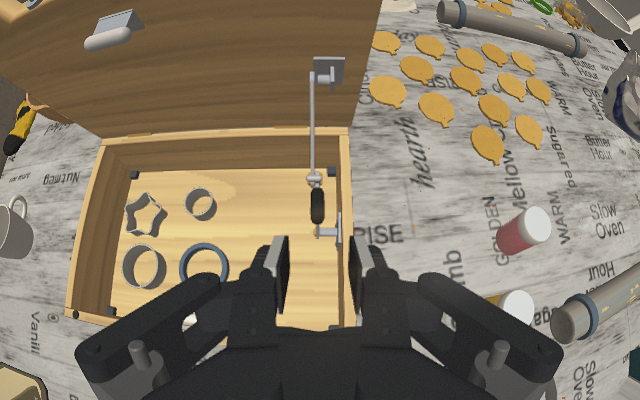

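View pics/t5.png

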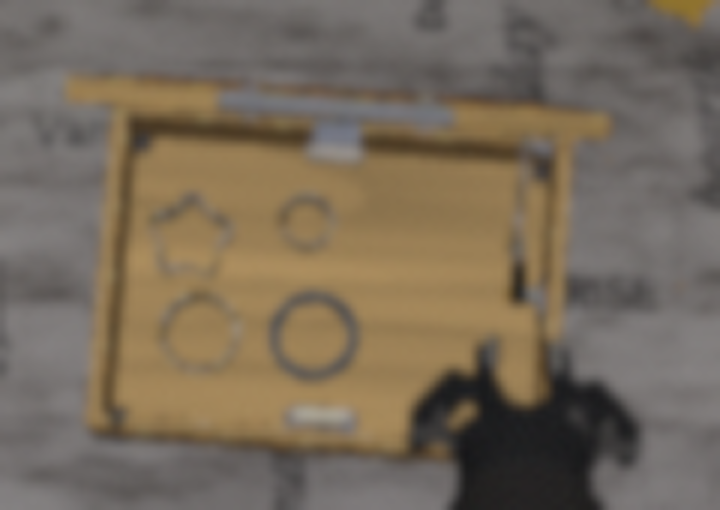

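```bash
cat > barlib.py <<'E'
from arc import *
def OB(p): return R(p,q[2])@cv2.Rodrigues(np.array([0,0,np.pi/2]))[0]
def tcp(a,p,back=0.): O=OB(p);return w(q,bar(a))+(.019-back)*O[:,2],O
E
python3 - <<'E'
from barlib import *
from rig import planner
print(env.get_joint_pos())
for p in (1.57,1.4,1.25):
  for b in (0,.05,.1):
    P,O=tcp(.05,p,b);s=planner.solve_ik(P,O);print(p,b,P,None if s is None else np.round(s,2))
for P in ([.45,.05,.4],[.5,.08,.42]):
    print(planner.solve_ik(np.array(P),OB(1.4)))
E
```

```text
[ 0.58318204 -0.76806862 -0.88090379  0.47086704 -0.96068698  0.7484943 ]
1.57 0 [0.65669473 0.1061767  0.31442967] [ 0.46  0.24  0.46  0.   -1.79 -0.52]
1.57 0.05 [0.656655   0.10617922 0.36442965] [ 0.46  0.28  0.6   0.   -1.89 -0.52]
1.57 0.1 [0.65661526 0.10618174 0.41442964] [ 0.46  0.34  0.77  0.   -2.   -0.52]
1.4 0 [0.65990255 0.10597345 0.31470612] [ 0.51  0.09  0.25  0.09 -1.58 -0.56]
1.4 0.05 [0.6514212  0.10651084 0.3639786 ] [ 0.51  0.1   0.35  0.09 -1.68 -0.56]
1.4 0.1 [0.64293985 0.10704822 0.41325109] [ 0.52  0.12  0.47  0.1  -1.77 -0.56]
1.25 0 [0.66265877 0.10579882 0.31539895] [ 0.55 -0.04  0.06  0.18 -1.41 -0.62]
1.25 0.05 [0.6469242  0.10679577 0.36284819] [ 0.57 -0.05  0.14  0.19 -1.5  -0.62]
1.25 0.1 [0.63118964 0.10779272 0.41029742] [ 0.59 -0.05  0.22  0.19 -1.59 -0.62]
[ 0.65359169 -0.41689393 -0.04346298  0.11529624 -1.81337026 -0.68180461]
[ 0.63736865 -0.25606082  0.11578536  0.1130337  -1.81007453 -0.66653278]
```

Run:
```python
from barlib import *
import pickle
env.servo_line(np.array([.47,.0,.36]),.25,R(1.15,q[2]))
env.move_to(np.array([.5,.08,.43]),OB(1.4))
fingers.command_gripper(.5,30)
P,O=tcp(.05,1.4,.09);env.servo_line(P,.2,O)
env.dwell(.1)
print(env.get_time_s(),env.get_ee_pos()-P,np.round(env.get_force()-f0,1))
c=cams.calibration("wrist");cv2.imwrite("pics/w6.png",cams.camera("wrist")[:,:,::-1])
print([projfe(c,w(q,bar(.05,s))) for s in (.065,0,-.065)])
P,O=tcp(.05,1.4,0);print(projfe(c,P),projfe(c,P-.019*O[:,2]))
```

```text
12.9167 [-0.0006931  -0.00025097  0.00169077] [ 0.3 -0.9  0.6]
[array([318.28011689, 285.70551448]), array([318.30122339, 208.06770142]), array([318.34134256, 117.02060706])]
[318.39779501 201.07366909] [318.30122339 208.06770142]
```

View pics/w6.png

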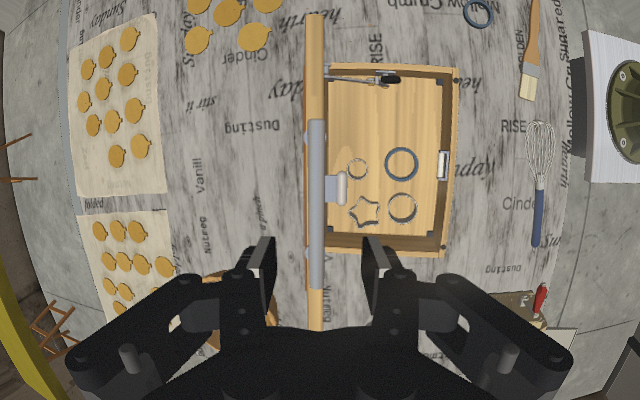

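The bar's centreline is at u≈317 and its ends are at v≈118 and 288. The prediction was 318 and 117/286, so the lid is at about 0.05 as modelled. I'm grasping it now.

Run:
```python
from barlib import *
P,O=tcp(.05,1.4,0);f1=env.get_force()
env.servo_line(P,.08,O)
print(env.get_time_s(),env.get_ee_pos()-P,np.round(env.get_force()-f1,1))
fingers.command_gripper(0.,30)
print(env.get_time_s(),env.get_opening()*85,np.round(chest(env.get_force()-f1),1));np.save("f1.npy",f1)
```

```text
14.2417 [ 1.43373763e-04 -2.88097633e-06  9.14877953e-04] [-0.3  0.2  0.1]
14.625 10.667704300519217 [ 1.9 -0.6  1.4]
```

```bash
cat > low.py <<'E'
from barlib import *
f1=np.load("f1.npy")
def pit(a): return 1.4+.17*min(1,max(0,(a-.05)/.6))
def go(As,v=.05,lim=14,off=np.zeros(3)):
    for a in As:
        P,O=tcp(a,pit(a));env.servo_line(P+off,v,O)
        f=chest(env.get_force()-f1);t=.17+a
        # radial (outward), tangential(+closing)
        fr=-np.sin(t)*f[0]+np.cos(t)*f[2];ft=-np.cos(t)*f[0]-np.sin(t)*f[2]
        print(round(a,2),"f",np.round(f,1),"rad %.1f tan %.1f"%(fr,ft),np.round(env.get_ee_pos()-P,4),round(env.get_time_s(),1))
        if np.linalg.norm(f)>lim: print("STOP");break
E
python3 -c "
from low import *
go([.07,.09,.12,.16,.2],.04)"
```

```text
0.07 f [1.4 0.8 2.5] rad 2.1 tan -2.0 [-0.0001  0.0001  0.0005] 14.9
0.09 f [0.3 1.6 3.2] rad 3.0 tan -1.1 [-0.0002  0.      0.0004] 15.2
0.12 f [-0.7  1.8  4. ] rad 4.1 tan -0.4 [-0.0005  0.      0.0002] 15.5
0.16 f [-2.   1.4  4.1] rad 4.5 tan 0.6 [-0.0003  0.     -0.    ] 15.9
0.2 f [-1.9  1.4  2.4] rad 2.9 tan 0.9 [-0.0004  0.     -0.0005] 16.4
```

Forces are small and the lid is following, so I'll continue.

```bash
python3 -c "
from low import *
go(np.arange(.26,.9,.07),.06)"
```

```text
0.26 f [-3.4  0.9  0.3] rad 1.7 tan 3.0 [-0.0008  0.     -0.0008] 16.8
0.33 f [-2.4  0.7  0.8] rad 1.9 tan 1.7 [-0.0007  0.     -0.0005] 17.2
0.4 f [-4.5  0.9  0.9] rad 3.2 tan 3.3 [-0.0008  0.     -0.0004] 17.7
0.47 f [-1.7  1.3 -1.3] rad -0.0 tan 2.2 [-0.0007  0.     -0.0009] 18.1
0.54 f [-2.2  1.8 -2.1] rad -0.2 tan 3.1 [-0.0007  0.     -0.0006] 18.6
0.61 f [-4.   1.8 -2.1] rad 1.3 tan 4.3 [-0.0008  0.     -0.0007] 19.0
0.68 f [-2.5  1.7 -3. ] rad -0.1 tan 4.0 [-0.0007  0.     -0.0009] 19.5
0.75 f [-1.3  1.9 -3.3] rad -0.9 tan 3.4 [-0.0004  0.     -0.0005] 19.9
0.82 f [ 0.3  1.3 -3.6] rad -2.2 tan 2.9 [-0.0004  0.     -0.0007] 20.3
0.89 f [ 0.3  1.9 -5.6] rad -3.0 tan 4.7 [-0.0004  0.     -0.0007] 20.8
```

```bash
python3 -c "
from low import *
go(np.arange(.96,1.26,.07),.06)
go([1.28,1.31,1.325],.03)
cv2.imwrite('pics/w7.png',cams.camera('wrist')[:,:,::-1])
S=cams.camera('scene')[:,:,::-1];cv2.imwrite('pics/s7.png',S[125:275,250:430].repeat(4,0).repeat(4,1))
"
```

```text
0.96 f [ 3.   2.3 -5.7] rad -5.2 tan 3.9 [-0.0003  0.     -0.0008] 21.2
1.03 f [ 3.5  1.7 -5.8] rad -5.4 tan 4.1 [-0.0003  0.     -0.001 ] 21.7
1.1 f [ 6.9  0.5 -6.2] rad -8.4 tan 3.9 [-0.0002  0.     -0.0013] 22.1
1.17 f [ 8.4  0.6 -6.5] rad -9.6 tan 4.4 [-0.      0.     -0.0016] 22.6
1.24 f [10.5  1.5 -5.5] rad -11.2 tan 3.7 [ 0.0004  0.     -0.0014] 23.0
1.28 f [10.   1.5 -5.1] rad -10.5 tan 3.8 [ 0.0006  0.     -0.001 ] 23.5
1.31 f [11.6  0.6 -3.7] rad -11.9 tan 2.7 [ 0.0008  0.     -0.0008] 23.9
1.32 f [ 9.3  0.9 -1.2] rad -9.3 tan 0.5 [0.001  0.     0.0001] 24.1
```

View pics/w7.png

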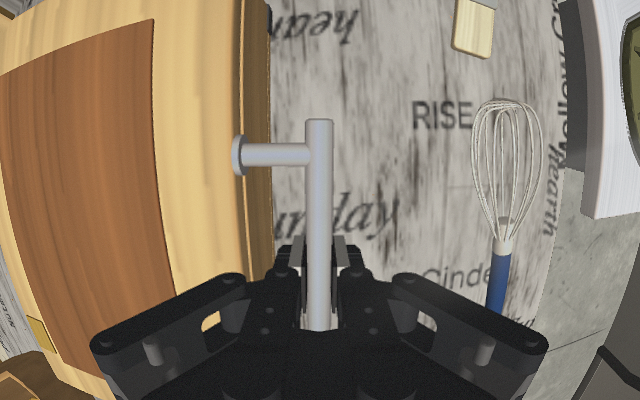

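View pics/s7.png

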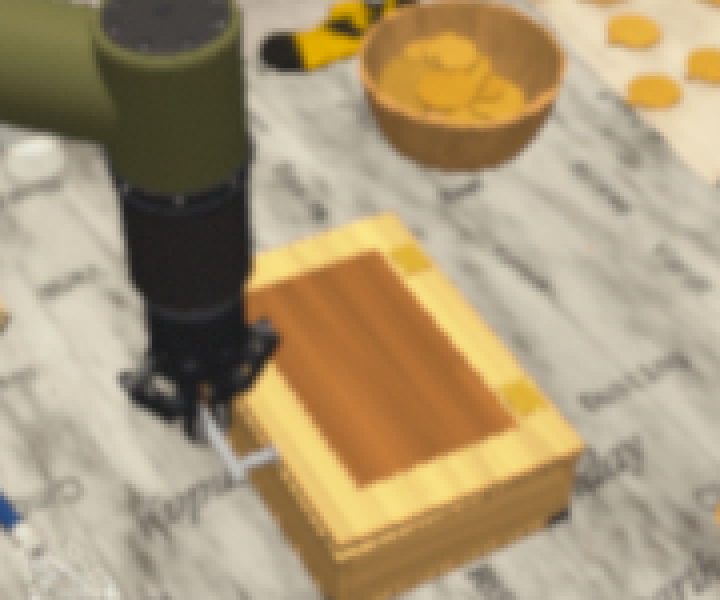

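Run:
```python
from low import *
off=w(q,[.002,0,0])-w(q,[0,0,0])
go([1.33],.02,off=off)
prev=0
for a in np.arange(1.335,1.405,.005):
    P,O=tcp(a,1.57);env.servo_line(P+off,.01,O)
    f=chest(env.get_force()-f1);print(round(a,3),np.round(f,1),"z",round(env.get_ee_pos()[2]-P[2],4),round(env.get_opening()*85,2),round(env.get_time_s(),1))
    if f[2]>14 or (prev>3.5 and f[2]<prev-3): print("stop");break
    prev=max(prev,f[2])
```

```text
1.33 f [-4.6  2.   8.2] rad 5.2 tan -7.9 [ 0.0012 -0.0001  0.0006] 24.5
1.335 [-8.4  1.3 14.8] z 0.0017 10.68 24.8
stop
```

Run:
```python
from low import *
for ox in (.002,.001,.0005):
    off=w(q,[ox,0,0])-w(q,[0,0,0])
    P,O=tcp(1.335,1.57)
    if ox<.002: env.servo_line(P+off,.01,O)
    env.dwell(.15)
    f=chest(env.get_force()-f1);print(ox,np.round(f,1),np.round(env.get_ee_pos()-P,4),round(env.get_time_s(),1))
c=cams.calibration("wrist");cv2.imwrite("pics/w8.png",cams.camera("wrist")[:,:,::-1])
for n,X in dict(endR=bar(1.34,-.065)).items():print(n,projfe(c,w(q,X)))
```

```text
0.002 [-7.1  0.7 14.7] [ 0.0014 -0.0001  0.0017] 24.9
0.001 [-2.   0.8 10.4] [ 0.0013 -0.      0.0018] 25.3
0.0005 [ 1.4  0.3 10.7] [ 0.0013 -0.      0.0018] 25.7
endR [322.17150718 115.83832316]
```

Run:
```python
import cv2
a=cv2.imread("pics/w8.png")[90:345,190:420];cv2.imwrite("pics/w8c.png",cv2.resize(a,None,fx=2.3,fy=2.3,interpolation=cv2.INTER_CUBIC))
```

```text
(no output)
```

View pics/w8c.png

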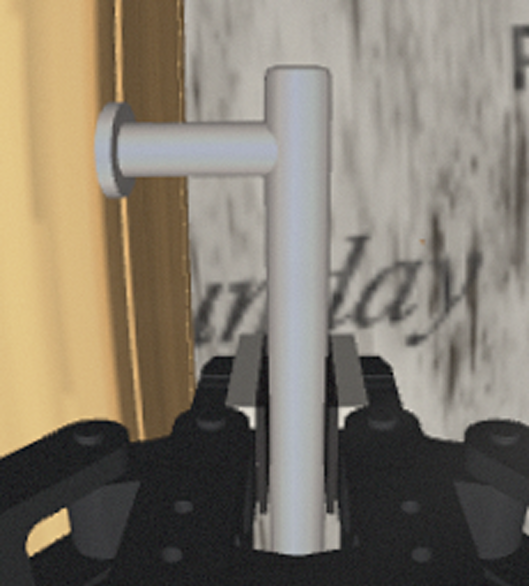

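```bash
cat > press.py <<'E'
import sys
from low import *
a0,a1,da,lim=map(float,sys.argv[1:5])
off=w(q,[.0007,0,0])-w(q,[0,0,0]);prev=0
for a in np.arange(a0,a1,da):
    P,O=tcp(a,1.57);env.servo_line(P+off,.01,O)
    f=chest(env.get_force()-f1);print(round(a,4),np.round(f,1),"z",round(env.get_ee_pos()[2]*1e3,2),"lag",round((env.get_ee_pos()[2]-P[2])*1e3,2),round(env.get_time_s(),1))
    if f[2]>lim or (prev>3.5 and f[2]<prev-3): print("stop");break
    prev=max(prev,f[2])
E
python3 press.py 1.3365 1.38 .0015 13.2
```

```text
1.3365 [-0.1  0.4 12.1] z 91.38 lag 2.14 26.0
1.338 [-1.4 -0.2 13.5] z 91.34 lag 2.47 26.3
stop
```

```bash
python3 press.py 1.339 1.36 .001 15.5
```

```text
1.339 [-2.  -1.  14.7] z 91.3 lag 2.69 26.5
1.34 [-2.4  0.5 16. ] z 91.23 lag 2.87 26.8
stop
```

Run:
```python
from low import *
off=w(q,[.0007,0,0])-w(q,[0,0,0])
def rd(): env.dwell(.1);return env.get_force(),env.get_ft_torque(),env.get_ee_pos()
F1,M1,x1=rd()
P,O=tcp(1.332,1.57);env.servo_line(P+off,.02,O)
F2,M2,x2=rd()
print("dF",np.round(F1-F2,2),"dM",np.round(M1-M2,3),"dx",np.round((x1-x2)*1e3,2)); print(F2-f1,M2,x2,env.get_time_s())
c=cams.calibration("wrist");cv2.imwrite("pics/w9.png",cams.camera("wrist")[:,:,::-1])
a=cv2.imread("pics/w9.png")[90:345,190:420];cv2.imwrite("pics/w9c.png",cv2.resize(a,None,fx=2.3,fy=2.3,interpolation=cv2.INTER_CUBIC))
import pickle;pickle.dump(c,open("w9.pkl","wb"))
for a in (1.31,1.325,1.34,1.36):
    def L(u,n,y): return H+np.array([-np.sin(.17+a)*u+np.cos(.17+a)*n,y,np.cos(.17+a)*u+np.sin(.17+a)*n])
    print(a,"end",projfe(c,w(q,bar(a,-.065))),"stand",projfe(c,w(q,bar(a,-.05))),"edgeTop",projfe(c,w(q,L(.218,.015,-.05))),"edgeBot",projfe(c,w(q,L(.218,0,-.05))))
print("wallbase",projfe(c,w(q,[-.1075,-.05,0])),"rim",projfe(c,w(q,[-.1075,-.05,.085])))
S=cams.camera('scene')[:,:,::-1];cv2.imwrite('pics/s9.png',cv2.resize(S[185:280,290:400],None,fx=6,fy=6,interpolation=cv2.INTER_CUBIC))
```

```text
dF [-3.52  0.76  6.72] dM [-0.123  1.593 -0.042] dx [ 0.02  0.   -0.36]
[ 0.2946676  -0.10818803  8.80092851] [ 0.06869989 -0.62531537  0.01033305] [0.4547891  0.11900834 0.09159359] 27.2417
1.31 end [320.25594474 115.7216414 ] stand [320.18903066 154.67184977] edgeTop [226.80294508 157.34281743] edgeBot [239.91040571 152.69830406]
1.325 end [321.32029559 115.78548922] stand [321.23952807 153.5462302 ] edgeTop [230.38071773 156.22590845] edgeBot [242.36461609 151.82217839]
1.34 end [322.18025497 115.84576493] stand [322.08968829 152.48536408] edgeTop [233.6825205  155.16777628] edgeBot [244.6088965  150.98900244]
1.36 end [323.03895141 115.92066951] stand [322.9404578  151.16250894] edgeTop [237.68289942 153.84166073] edgeBot [247.29538733 149.94025629]
wallbase [272.02761662 136.97283351] rim [245.86165278 148.14151189]
```

View pics/s9.png

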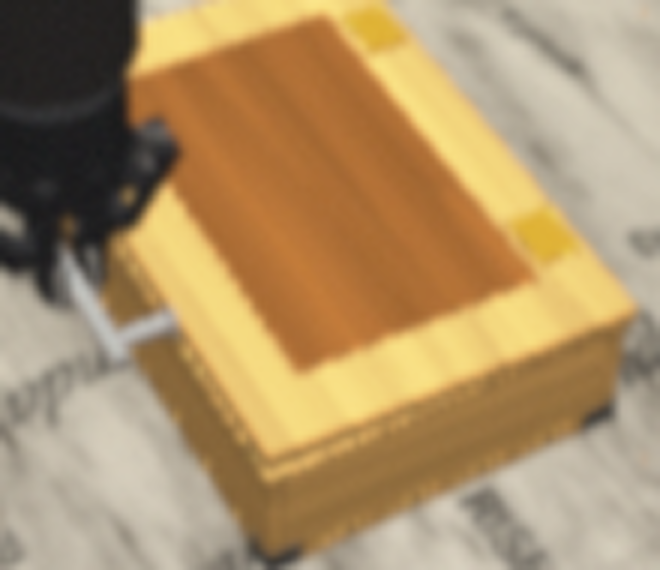

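View pics/w9c.png

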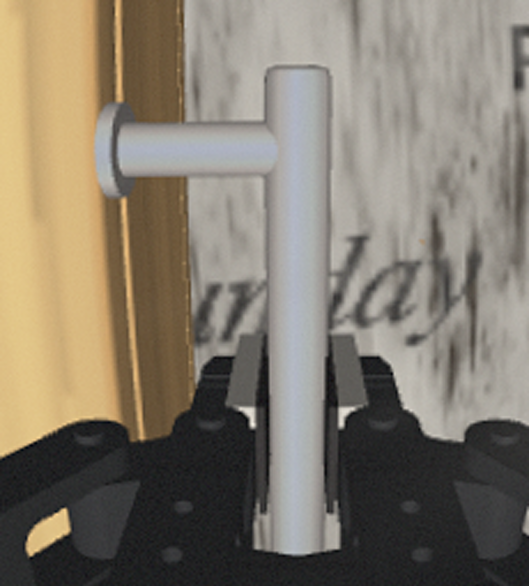

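Run:
```python
from low import *
print(env.get_joint_pos(),env.get_joint_torque(),env.get_time_s())
cv2.imwrite('pics/s10.png',cams.camera('scene')[:,:,::-1]);cv2.imwrite('pics/t10.png',cams.camera('top')[:,:,::-1])
```

```text
[ 0.68875588 -0.29636707 -0.4757505   0.00188144 -1.38875587 -0.75202189] [ 9.08855489e-02 -1.54127777e+01  2.87070125e+01  4.72950608e+00
 -5.00141457e-01  2.18741724e-02] 27.3417
```

View pics/s10.png

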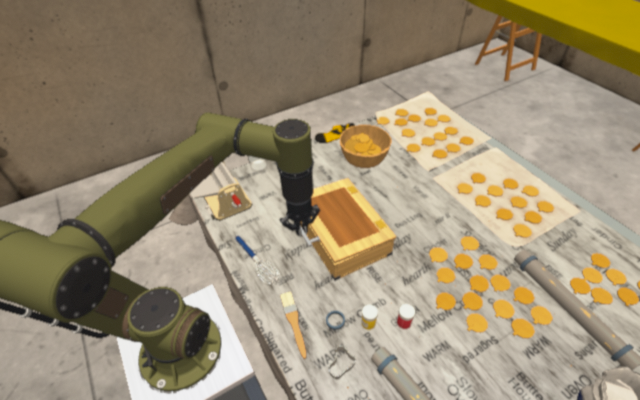

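View pics/t10.png

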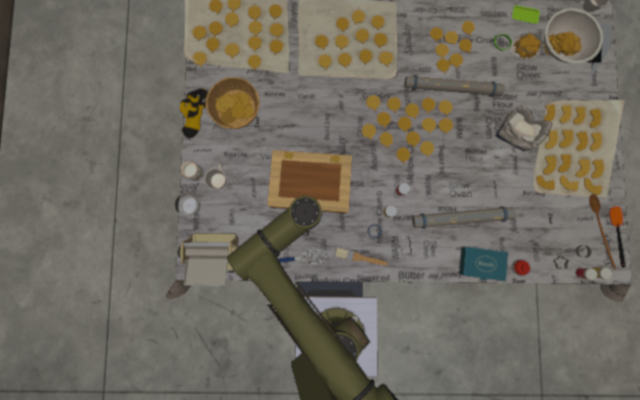

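The lid sits on the roller, but pressing through the grip shows a stiff reaction and a wrist moment, so the bar may be binding in the pads. The lid should rest here without support. I'll let go, then press with shut fingertips on top of the bar.

Run:
```python
from low import *
fingers.command_gripper(.3,30); env.dwell(.2)
p=env.get_ee_pos();O=env.get_tcp_rot()
print("released",np.round(chest(env.get_force()-f1),1),env.get_ft_torque(),p,env.get_time_s())
a=cams.camera("wrist")[90:345,190:420,::-1];cv2.imwrite("pics/w11c.png",cv2.resize(a,None,fx=2.3,fy=2.3,interpolation=cv2.INTER_CUBIC))
```

```text
released [-0.7 -0.1 -0.4] [ 0.04300953  0.06890867 -0.06928277] [0.45394696 0.11886026 0.08989664] 27.9333
```

View pics/w11c.png

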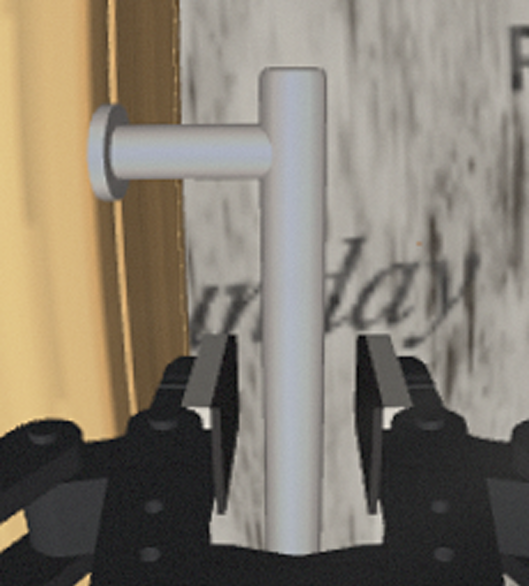

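Run:
```python
from low import *
p=env.get_ee_pos();O=OB(np.pi/2)
env.servo_line(p+[0,0,.05],.12)
fingers.command_gripper(0.,30)
X=w(q,bar(1.34));X[:2]=p[:2]+w(q,[.0012,0,0])[:2]-q[:2]
env.servo_line(np.array([X[0],X[1],.122]),.05,O); env.dwell(.15)
f2=env.get_force();np.save("f2.npy",f2);print(f2-f1,env.get_ee_pos(),env.get_time_s());np.save("X.npy",X)
z=.120
while z>.104:
    env.servo_line(np.array([X[0],X[1],z]),.02); f=chest(env.get_force()-f2); print(round(z*1e3,1),np.round(f,1),np.round(env.get_ee_pos()*1e3,2),round(env.get_time_s(),1))
    if f[2]>2: break
    z-=.001
```

```text
[-0.13570378  0.57368436 -0.61434468] [0.45542489 0.11889564 0.1223404 ] 29.575
120.0 [ 0.8 -1.4  0.4] [455.2  118.84 119.91] 29.8
119.0 [ 0.2 -1.  -0.6] [455.21 118.82 118.93] 30.1
118.0 [-0.3 -0.4  0.4] [455.22 118.82 117.93] 30.3
117.0 [-0.2 -0.4 -0.4] [455.2  118.79 116.89] 30.6
116.0 [-1.  -0.5  0.3] [455.21 118.83 115.89] 30.8
115.0 [-0.7 -0.6  0.6] [455.2  118.82 114.89] 31.1
114.0 [ 0.  -0.9  1. ] [455.2  118.81 113.92] 31.3
113.0 [ 0.5 -0.4  0.7] [455.22 118.82 112.92] 31.6
112.0 [-0.5 -0.6  1.3] [455.4  118.86 112.25] 31.8
111.0 [-2.6 -1.3  6.7] [455.44 118.84 112.  ] 32.1
```

```bash
cat > tip.py <<'E'
import sys
from low import *
f2=np.load("f2.npy");X=np.load("X.npy")
z,zend,dz,lim=map(float,sys.argv[1:5]);mx=0
while z>zend:
    z-=dz
    env.servo_line(np.array([X[0],X[1],z]),.02); f=chest(env.get_force()-f2); print(round(z*1e3,1),np.round(f,1),np.round(env.get_ee_pos()*1e3,2),round(env.get_time_s(),1))
    mx=max(mx,f[2])
    if f[2]>lim or f[2]<mx-3: print("stop");break
E
python3 tip.py .111 .104 .0004 13.5
```

```text
110.6 [-3.7 -0.9  7.4] [455.49 118.88 111.96] 32.3
110.2 [-4.9 -0.8  9.2] [455.51 118.84 111.89] 32.6
109.8 [-6.1 -0.5 10.9] [455.52 118.86 111.82] 32.8
109.4 [-6.6 -1.3 13.2] [455.53 118.85 111.74] 33.1
109.0 [-7.3 -0.9 14. ] [455.57 118.87 111.66] 33.3
stop
```

```bash
python3 - <<'E'
from low import *
X=np.load("X.npy");f2=np.load("f2.npy")
env.servo_line(np.array([X[0],X[1],.114]),.03)
X[:2]+=w(q,[.0025,0,0])[:2]-q[:2];np.save("X.npy",X)
env.servo_line(np.array([X[0],X[1],.114]),.03)
print(np.round(chest(env.get_force()-f2),1),env.get_ee_pos(),env.get_time_s())
E
python3 tip.py .1125 .104 .0005 12
cat > /dev/null
```

```text
[ 0.2 -1.2 -0.7] [0.45771507 0.11851854 0.11351239] 33.8917
112.0 [0.3 0.1 1.3] [457.96 118.68 112.23] 34.1
111.5 [ 0.1 -1.4  5.9] [457.96 118.69 112.08] 34.4
111.0 [-2.6 -0.8  7.5] [458.03 118.67 111.97] 34.6
110.5 [-3.5 -1.9 10.5] [458.04 118.66 111.85] 34.9
110.0 [-4.8 -1.4 10.8] [458.07 118.68 111.77] 35.1
109.5 [-4.8 -1.5 14.2] [458.11 118.67 111.69] 35.4
stop
```

```bash
python3 tip.py .1095 .106 .0003 17.5
```

```text
109.2 [-5.6 -0.9 14.1] [458.11 118.68 111.63] 35.6
108.9 [-7.1 -2.7 15.7] [458.13 118.68 111.59] 35.9
108.6 [-8.2 -1.9 16.8] [458.17 118.67 111.55] 36.1
108.3 [-9.1 -1.6 18.5] [458.19 118.66 111.49] 36.4
stop
```

Run:
```python
from low import *
X=np.load("X.npy");f2=np.load("f2.npy");O=env.get_tcp_rot()
def rd(): return env.get_joint_torque(),env.get_force(),env.get_ft_torque(),env.get_joint_pos(),env.get_ee_pos()
a=rd()
env.servo_line(np.array([X[0],X[1],.115]),.05);env.dwell(.15)
b=rd()
dq=planner.solve_ik(a[4]+[0,0,.002],O)-planner.solve_ik(a[4]-[0,0,.002],O)
print("Fz from tau",(a[0]-b[0])@dq/.004,"dF",a[1]-b[1],"dM",a[2]-b[2]);print(a[0]-b[0]);print(env.get_time_s(), env.get_ee_pos())
dk=[(lid_of(k),round(k,2)) for k in (2.0,2.4,2.7,2.8,2.9,3.0)];print(dk)
for k in (2.6,2.8,3.0):
    d=beta(k)-beta(0);t=np.load("tab.npy")-A;print(k,d,A[0]+np.cos(d)*t[0]-np.sin(d)*t[2],A[2]+np.sin(d)*t[0]+np.cos(d)*t[2])
S=cams.camera('scene')[:,:,::-1];cv2.imwrite('pics/s12.png',cv2.resize(S[175:280,290:400],None,fx=5.5,fy=5.5,interpolation=cv2.INTER_CUBIC))
```

```text
Fz from tau -18.40377664532647 dF [-8.55327357 -0.32372167 17.38004253] dM [-2.14462676e-01  3.13552457e+00  4.46828093e-04]
[-8.05170996e-01  7.63730764e+00 -6.92579985e+00 -1.53642073e+00
  2.53618168e+00 -2.69889804e-03]
36.825 [0.45736514 0.11851272 0.11401757]
[(0.6852786963333367, 2.0), (0.9463326418185493, 2.4), (1.1522336018746047, 2.7), (1.2222432159156538, 2.8), (1.292843946726807, 2.9), (1.3640747542465292, 3.0)]
2.6 1.7913444509426566 -0.07701972838943112 0.0646366977768938
2.8 1.9338634175017195 -0.07729819931005882 0.05326452908769993
3.0 2.0414948808450477 -0.07643515457272268 0.04471392134792831
```

View pics/s12.png

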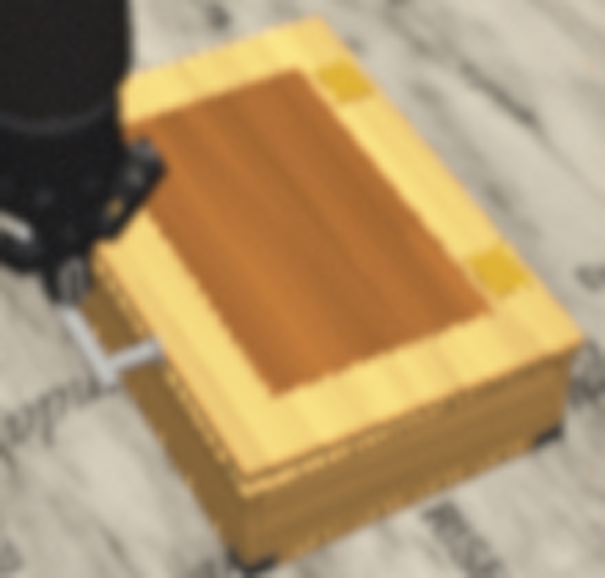

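Run:
```python
from low import *
X=np.load("X.npy");f2=np.load("f2.npy")
# keep horizontal force near zero by easing x forward as we press
env.servo_line(np.array([X[0],X[1],.1125]),.03)
dx=0
for z in (.1115,.1108,.1102,.1098,.1095):
    env.servo_line(np.array([X[0]-dx,X[1],z]),.02)
    f=chest(env.get_force()-f2);dx+=max(-.001,min(.001,-f[0]/9000.))
    print(z,np.round(f,1),round(dx*1e3,2),np.round(env.get_ee_pos()*1e3,2))
for i in range(4):
    env.servo_line(np.array([X[0]-dx,X[1],z]),.02)
    env.dwell(.25);f=chest(env.get_force()-f2);dx+=max(-.001,min(.001,-f[0]/9000.))
    print("hold",np.round(f,1),round(dx*1e3,2),np.round(env.get_ee_pos()*1e3,2),round(env.get_time_s(),1))
```

```text
0.1115 [-2.7 -1.5  5.1] 0.3 [457.82 118.64 112.09]
0.1108 [-2.9 -0.5  7.4] 0.62 [457.82 118.68 111.96]
0.1102 [-3.1 -2.8  9.5] 0.96 [457.79 118.69 111.9 ]
0.1098 [-1.7 -0.8  9.1] 1.15 [457.77 118.68 111.86]
0.1095 [-2.1 -1.7 11.2] 1.38 [457.74 118.69 111.81]
hold [-0.8 -1.1  9.4] 1.47 [457.71 118.71 111.84] 38.9
hold [-0.9 -1.5 10.7] 1.56 [457.69 118.67 111.84] 39.4
hold [-0.3 -1.4  8.3] 1.6 [457.66 118.7  111.85] 39.9
hold [ 0.3 -1.7  9.5] 1.56 [457.65 118.71 111.84] 40.4
```

Run:
```python
from low import *
X=np.load("X.npy");f2=np.load("f2.npy");dx=.00156;z=.1095
while z>.1055:
    z-=.0003
    env.servo_line(np.array([X[0]-dx,X[1],z]),.02)
    f=chest(env.get_force()-f2);dx+=max(-.0004,min(.0004,-f[0]/9000.))
    print(round(z*1e3,1),np.round(f,1),round(dx*1e3,2),np.round(env.get_ee_pos()*1e3,2),round(env.get_time_s(),1))
    if f[2]>19 or f[2]<5: break
```

```text
109.2 [-0.7 -1.4 10.4] 1.63 [457.68 118.7  111.78] 40.6
108.9 [-0.8 -1.4 10.8] 1.73 [457.69 118.7  111.74] 40.9
108.6 [-0.9 -2.  12.2] 1.83 [457.68 118.71 111.68] 41.1
108.3 [-2.2 -0.9 13.3] 2.07 [457.7  118.69 111.65] 41.4
108.0 [-1.1 -2.1 13.8] 2.19 [457.69 118.7  111.64] 41.6
107.7 [-1.5 -2.  14.5] 2.36 [457.67 118.74 111.58] 41.9
107.4 [-1.  -3.2 15.7] 2.46 [457.68 118.72 111.56] 42.1
107.1 [-0.9 -2.7 17.2] 2.57 [457.66 118.7  111.49] 42.4
106.8 [-1.9 -2.7 18.2] 2.78 [457.67 118.71 111.46] 42.6
106.5 [-0.8 -2.6 19. ] 2.87 [457.65 118.69 111.41] 42.9
```

Run:
```python
from low import *
X=np.load("X.npy");f2=np.load("f2.npy")
env.servo_line(np.array([X[0],X[1],.1125]),.05)
S=cams.calibration("scene")
for a in (1.30,1.345,1.40):
    def L(u,n,y): return H+np.array([-np.sin(.17+a)*u+np.cos(.17+a)*n,y,np.cos(.17+a)*u+np.sin(.17+a)*n])
    print(a,{k:np.round((proj(S,w(q,L(*p)))+.4-[290,175])*5.5) for k,p in dict(frT=(.218,.015,-.154),frB=(.218,0,-.154),brT=(-.003,.015,-.154),barR=(.253,.007,-.065),flT=(.218,.015,.154)).items()})
print({k:np.round((proj(S,w(q,p))+.4-[290,175])*5.5) for k,p in dict(rimfr=(-.1075,-.15,.085),rimbr=(.1075,-.15,.085),basefr=(-.1075,-.15,0),basebr=(.1075,-.15,0)).items()})
print(env.get_time_s())
im=cams.camera("top")[:,:,::-1];cv2.imwrite("pics/t13.png",cv2.resize(im[140:225,255:375],None,fx=6,fy=6,interpolation=cv2.INTER_CUBIC))
im=cv2.imread("pics/s12.png")[300:578,50:600];cv2.imwrite("pics/s12b.png",cv2.resize(im,None,fx=1.45,fy=2,interpolation=cv2.INTER_CUBIC))
```

```text
1.3 {'frT': array([246., 461.]), 'frB': array([243., 479.]), 'brT': array([587., 335.]), 'barR': array([113., 374.]), 'flT': array([  9., 101.])}
1.345 {'frT': array([243., 473.]), 'frB': array([242., 490.]), 'brT': array([586., 335.]), 'barR': array([111., 388.]), 'flT': array([  8., 113.])}
1.4 {'frT': array([242., 487.]), 'frB': array([242., 503.]), 'brT': array([584., 336.]), 'barR': array([111., 403.]), 'flT': array([  8., 127.])}
{'rimfr': array([243., 495.]), 'rimbr': array([573., 349.]), 'basefr': array([243., 582.]), 'basebr': array([558., 438.])}
43.1583
```

View pics/s12b.png

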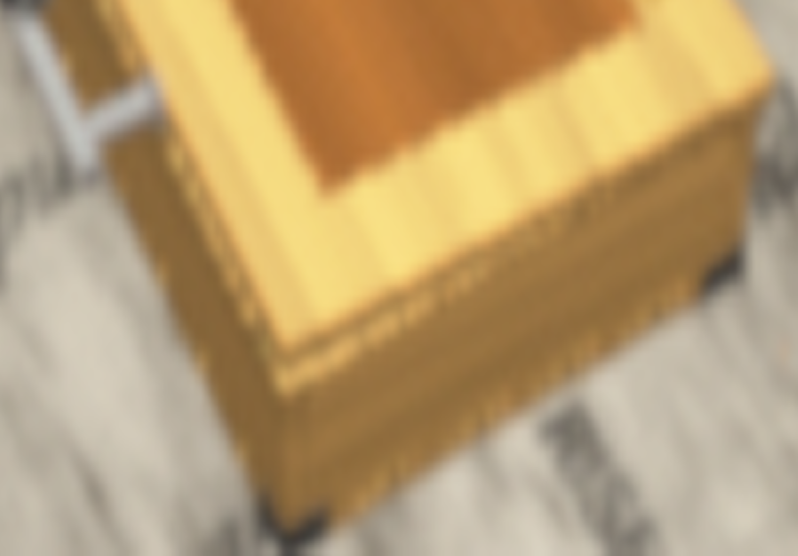

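View pics/t13.png

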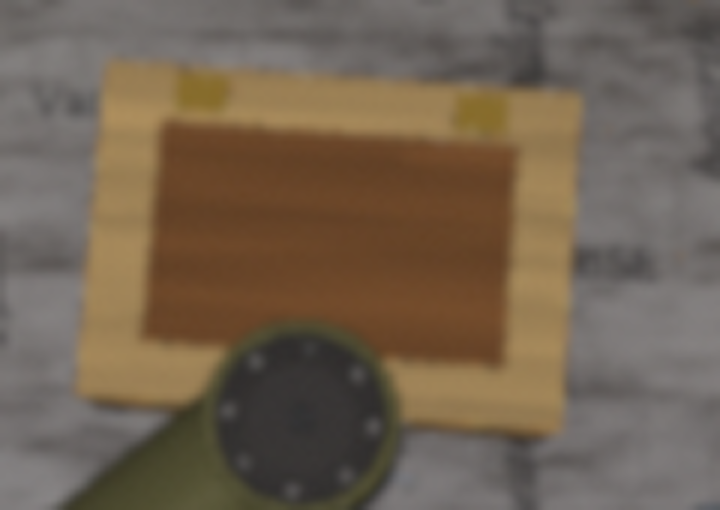

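Run:
```python
from low import *
X=np.load("X.npy");f2=np.load("f2.npy");dx=.0028;z=.1068
env.servo_line(np.array([X[0]-dx,X[1],z]),.02)
while z>.1035:
    z-=.0005
    env.servo_line(np.array([X[0]-dx,X[1],z]),.02)
    f=chest(env.get_force()-f2);dx+=max(-.0004,min(.0004,-f[0]/9000.))
    print(round(z*1e3,1),np.round(f,1),round(dx*1e3,2),np.round(env.get_ee_pos()*1e3,2),round(env.get_time_s(),1))
    if f[2]>24 or f[2]<8: break
```

```text
106.3 [ 3.1 -0.9 12.2] 2.45 [457.28 118.87 109.38] 43.9
105.8 [ 2.4 -0.2 10.2] 2.18 [457.2  118.88 108.17] 44.2
105.3 [ 1.8 -1.2  8.5] 1.98 [457.1  118.86 107.1 ] 44.4
104.8 [2.2 0.4 6.7] 1.74 [457.05 118.85 106.16] 44.7
```

It is moving through the catch: the tip is down to 106 mm and the force is falling. I'll keep following it down gently.

Run:
```python
from low import *
X=np.load("X.npy");f2=np.load("f2.npy");dx=.0015;z=.1048
while z>.098:
    z-=.0006
    env.servo_line(np.array([X[0]-dx,X[1],z]),.025)
    f=chest(env.get_force()-f2)
    print(round(z*1e3,1),np.round(f,1),np.round(env.get_ee_pos()*1e3,2),round(env.get_time_s(),1))
    if f[2]>11: break
```

```text
104.2 [2.5 0.3 6. ] [456.95 118.83 104.75] 44.9
103.6 [3.9 0.1 4.3] [456.54 118.78 103.71] 45.2
103.0 [2.3 0.7 2.6] [455.96 118.62 102.56] 45.4
102.4 [1.3 0.2 1.3] [455.77 118.55 101.79] 45.7
101.8 [ 0.2 -0.3  1.5] [455.76 118.55 101.23] 45.9
101.2 [-0.4 -1.  -0.4] [456.   118.54 100.82] 46.2
100.6 [-0.4 -0.1  0.1] [456.18 118.62 100.44] 46.4
100.0 [-0.7 -0.5 -0.3] [456.21 118.65  99.92] 46.7
99.4 [ 0.9 -1.5  0. ] [456.22 118.64  99.32] 46.9
98.8 [ 1.1 -0.7  1.2] [456.29 118.71  98.85] 47.2
98.2 [-1.3 -0.5  5. ] [456.36 118.7   98.7 ] 47.4
97.6 [-4.  -0.5  7.4] [456.42 118.68  98.62] 47.7
```

The lid pulled away from the tip, and I met it again at 98.8 mm. A shut lid puts the bar top at 98 mm, so it has snapped. I'll retract and verify.

Run:
```python
from low import *
p=env.get_ee_pos()
env.servo_line(np.array([p[0],p[1],.16]),.12)
env.servo_line(np.array([.40,.12,.25]),.2);env.dwell(.2)
print(env.get_time_s(),env.get_ee_pos(),np.round(env.get_force()-f1,1))
S=cams.camera('scene')[:,:,::-1];cv2.imwrite('pics/s14.png',cv2.resize(S[175:280,290:400],None,fx=5.5,fy=5.5,interpolation=cv2.INTER_CUBIC));cv2.imwrite('pics/s14f.png',S)
cv2.imwrite('pics/w14.png',cams.camera('wrist')[:,:,::-1])
```

```text
49.225 [0.39998093 0.11974702 0.24841047] [-0.1  0.2 -0.8]
```

View pics/s14.png

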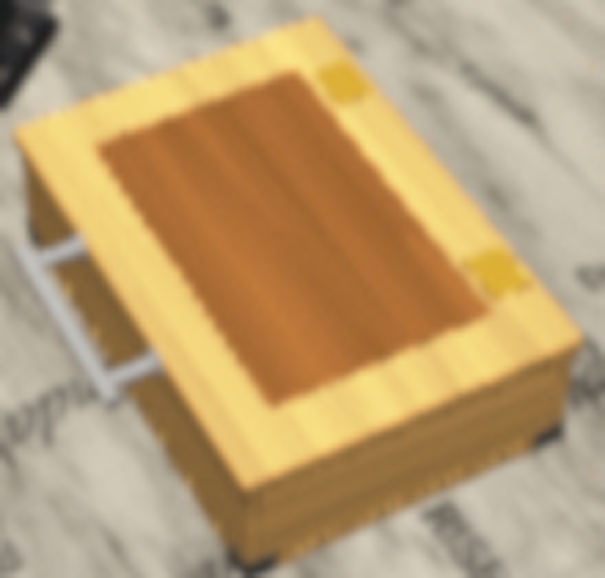

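View pics/s14f.png

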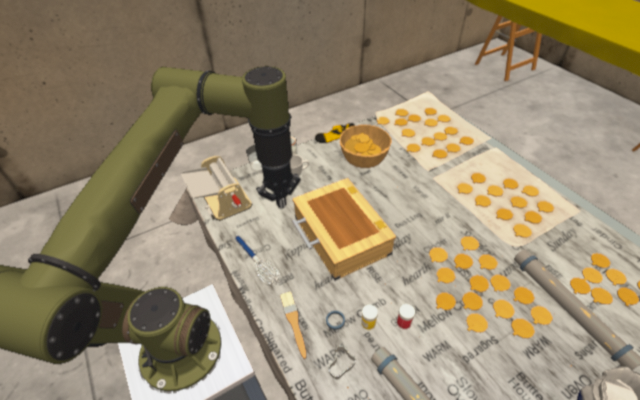

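The lid's front corner is now at (244,488), where the prediction for 1.40 is (242,487), and no wedge-shaped gap shows. The tubs, ring, cutter and mug are where they were, and the arm is clear. I'm signing off.

```bash
python3 -c "
from rig import env,workorder
workorder.sign_off();print(env.get_time_s())"
```

```text
the job is handed in; nothing more can be done
the job is handed in; nothing more can be done
```

The chest is shut and latched. I handed the job in at about 49 s of the 69 s allowed, but pushing the lid past the catch took more force than the task states.

- **Stay:** I gripped the black tab and swung it along its arc to a fold of about 0.63. The sideways force touched 7 N and the folding force stayed at 3–6 N. The top and wrist pictures agreed: lid at about 0.05, tab where predicted.
- **Lowering:** I held the bar all the way down to the roller catch. Contact forces stayed under about 13 N.
- **Catch:** Pressing through the grip reached 16 N without moving the lid. I let go while it rested on the roller (about 1.345), then pressed on the bar with shut fingertips. It did not give at 19 N and went through on the next press, somewhere at or just above that. The stated range is 5–13 N. I checked the force reading against the joint torques and the sizes agreed; I don't know why the catch was stiffer.
- **Final checks:** After the snap, the bar was met again 98.8 mm above the table; shut should be 98 mm. That last contact was about 7 N. The final picture shows the lid's corner where 1.40 puts it, with no gap. The tubs, ring, cutter and mug looked unmoved, and the arm was clear of everything.

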